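Stamp the card with the red seal press

ROBOT

A 6-joint arm with a two-finger parallel gripper is mounted at the origin on the work surface. World frame = base frame: x ahead of the robot, y to its left, z up, the work surface at z = 0. Lengths are in mm, angles in degrees, forces in N, time in s.
With the tool pointing down it reaches from about 375 to 975 mm from the base axis. Payload 3.8 kg.
Tool frame: the origin (TCP) lies between the finger pads; the fingertips stand 14 mm ahead of it and the grasp point (between the pads) lies 5 mm behind it; z points along the fingers, y is the direction in which the jaws open and shut (so a half turn about z gives the same grasp; the last joint's range is limited). The gripper opens to 85 mm and grips with 20 to 120 N. Pads are 22 mm wide; open, the fingers measure 114 mm over their backs; the gripper's body (76 mm by 85 mm) begins 54 mm behind the grasp point. The pads swing forward as they close: fully open they stand 13 mm farther back than shut.
Start: joints at [-78.891, 15.12, 91.902, -0, 72.978, -2.114], TCP at [154.405, -657.097, 212.38] pointing down, gripper open.
Joint ranges: [-150.88, 150.88], [-54.13, 125.18], [17.81, 147.31], [-75.09, 255.09], [0, 152.58], [-146.25, 146.25]. Speed limits (degrees/s): [147.25, 147.25, 180, 180, 180, 180].

INTERFACE

Orientations are given as a 3x3 rotation matrix whose columns are the frame's x, y, z axes.
In Python, from cell import bot, open_gripper, clamp, kinematics, monitor, optics gives the robot as it stands. Calls block until the motion is done:
- bot.movep(position, orientation): joint-space move of the TCP to a pose.
- bot.move_l(position, frame=None, max_speed=150): straight line of the TCP; frame=None keeps the orientation; max_speed is the mean speed in mm/s.
- bot.move_joints(angles): joint-space move.
- open_gripper() and clamp(newtons=None): open the fingers fully, or close them until they stop; newtons is the grip in N (None keeps the last).
- bot.pause(seconds).
- kinematics.inverse_kinematics(position, orientation): joint angles nearest the present ones, or None.
- monitor.get_state(): the state.
- optics.snapshot(name): name is "scene" or "top"; returns a dict with "color" (384x512x3 uint8, blue, green, red), "range_z" (384x512 float32, mm along the optical axis (not along the pixel's ray), 0 where there is no reading), "mtx" (3x3 intrinsics, pixels), "dist_coeffs" ([k1, k2, p1, p2, k3] as OpenCV has them; the pictures are not rectified), "xyz" and "orientation" of the camera in the world. Camera axes: x right, y up, looking along -z (the intrinsics and any distortion apply to the point x, -y, -z); pixel columns grow to the right and rows downward; lengths in mm; the calibration is good to about 2 mm. A picture is of the moment at which its call begins.
A pose or a line that the arm cannot do raises bot.Unreachable and nothing moves.
- bot.job_done(): hands the job in, once; it reports no verdict.
The state is a dict: "time_s": time; "qpos": joint angles; "dq": joint speeds; "joint_efforts": joint torques, N m; "tool_pos": TCP position; "ee_rot": TCP orientation; "force": force on the tool from outside, world axes, zero at the start; "moment": the same for the moment, N m; "gripper_width": opening from 0.0 (shut) to 1.0 (fully open).
Only numpy, scipy, OpenCV 4.12 (cv2) and the standard library are available. Lean on these libraries where they do the work, as an engineer would, in place of code of your own. Each camera call takes 0.05 s, during which the arm holds its last target.

TASK

Three pedal presses stand on the painter's table, each with a card already lying under its seal. Stamp the card in the red press: push the red pedal fully down to its stop with the gripper, keep it there for about a second, then let it spring all the way back up. Leave the pedals of the blue and green presses alone.

Things in the scene. Friction and masses are not known exactly. Their poses are not given: they have to be found in the camera images.
- red_pedal (a joint): Angle of the red pedal in rad: 0 at rest (up), growing as it is pushed down, 0.25 at its stop. At rest it slopes up 0.25 rad to its free end, tread centre 98 mm above the table; at the stop it is level, tread centre at 59 mm. Pushing down on the tread centre takes about 2 N to start, 6 N at the stop; a spring returns it.
- red_pad (a point): Centre of the top of the tread (ribbed plate 60 x 50 mm) at the free end of the red pedal (the arm behind it is 11 mm lower) of a seal press 260 x 100 mm, fixed to the table, all under 110 mm high. x axis: along the pedal towards its hinge, whose axis lies 160 mm along x and 12 mm below; z axis: the tread's upward normal. 
- blue_pad (a point): Centre of the top of the tread (ribbed plate 60 x 50 mm) at the free end of the blue pedal (the arm behind it is 11 mm lower) of a seal press 260 x 100 mm, fixed to the table, all under 110 mm high. x axis: along the pedal towards its hinge, whose axis lies 160 mm along x and 12 mm below; z axis: the tread's upward normal. A bystander, otherwise like the red one.
- green_pad (a point): Centre of the top of the tread (ribbed plate 60 x 50 mm) at the free end of the green pedal (the arm behind it is 11 mm lower) of a seal press 260 x 100 mm, fixed to the table, all under 110 mm high. x axis: along the pedal towards its hinge, whose axis lies 160 mm along x and 12 mm below; z axis: the tread's upward normal. A bystander, otherwise like the red one.

How it is judged (in metres and radians):
On the way:
1. the red pedal is held down at its stop (within 0.04 rad of it, about 6 mm at the tread) for half a second (value of joint red_pedal above 0.21 rad), for 0.5 s.
At the end, for the whole second after the job is handed in: After being held at its stop, the red pedal is back up (within 0.04 rad of rest) and the blue and green pedals are up (treads within 12 mm of where they were) (value of joint red_pedal below 0.04 rad and distance of each of blue_pad, green_pad from where it was at the start of the episode below 0.012 m); the robot touches nothing.
It fails at once if the blue or the green pedal is pushed down by more than 12 mm (distance of any of blue_pad, green_pad from where it was at the start of the episode above 0.012 m).
It also fails if it takes over 32 s, if anything falls off the work surface, if the arm or the gripper's body presses on something with over 40 N, if the wrist force passes 120 N, or if a joint passes its speed limit or range.

## Working session

There is one attempt and no reset: what is moved stays moved. The work goes in short steps, each a Python script; the robot and the scene stay as the last script left them, time stands still between calls to the robot, and variables do not carry over. Pictures are saved under pics/ and viewed, and the job is handed in when it is done.

```bash
mkdir -p pics; python3 - <<'E'
from cell import bot, monitor, optics
import cv2,numpy as np
for n in("scene","top"):
    s=optics.snapshot(n); cv2.imwrite(f"pics/{n}0.png",s["color"]); np.savez(n+".npz",**s)
    print(n,s["xyz"],s["orientation"],s["mtx"],s["dist_coeffs"])
print(monitor.get_state())
E
```

```text
scene [1137.02702411 -612.96645029  802.4504832 ] [[ 0.74677015 -0.42963958  0.50768511]
 [ 0.66507309  0.48639927 -0.56665116]
 [-0.0034819   0.76080588  0.64897018]] [[408.28480884   0.         257.91618461]
 [  0.         408.28480884 184.35185214]
 [  0.           0.           1.        ]] [-0.12526142  0.          0.          0.          0.        ]
top [ 413.20760616   -1.46624811 1283.53682031] [[-3.46663114e-04  9.89265084e-01 -1.46131701e-01]
 [-9.99939762e-01  1.26022206e-03  1.09034241e-02]
 [ 1.09705351e-02  1.46126678e-01  9.89205055e-01]] [[470.37998051   0.         268.13052425]
 [  0.         470.37998051 190.74322861]
 [  0.           0.           1.        ]] [-0.00911027  0.          0.          0.          0.        ]
{'time_s': 0.1, 'qpos': array([-7.88903766e+01,  1.51666948e+01,  9.19756213e+01,  3.31100347e-04,
        7.29783399e+01, -2.11389581e+00]), 'dq': array([ 0.10741629, -0.1242229 , -0.12968373,  0.09625792, -0.07734142,
        0.01915662]), 'joint_efforts': array([ 5.76954335e-04, -5.16707754e+01, -3.68590128e+01, -2.44766204e-05,
        6.29110989e-03, -9.81493606e-07]), 'tool_pos': array([ 154.2707839 , -656.39049296,  211.1441303 ]), 'ee_rot': array([[ 9.73485490e-01,  2.28748420e-01, -4.00345867e-04],
       [ 2.28748755e-01, -9.73483299e-01,  2.06744413e-03],
       [ 8.31945634e-05, -2.10420548e-03, -9.99997783e-01]]), 'force': array([1.20825931, 0.50977657, 1.12119947]), 'moment': array([2.64464359e-02, 8.88083847e-05, 1.46448573e-02]), 'gripper_width': 1.002764204349231}
```

```bash
ls pics
```

```text
scene0.png
top0.png
```

View pics/top0.png

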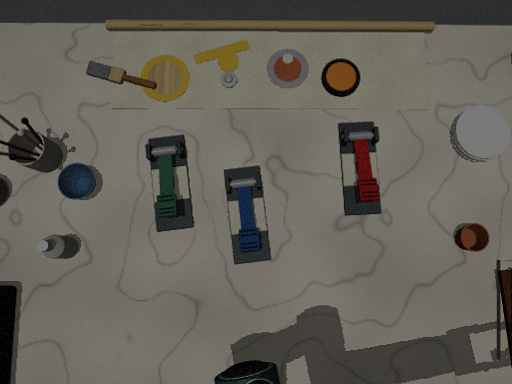

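View pics/scene0.png

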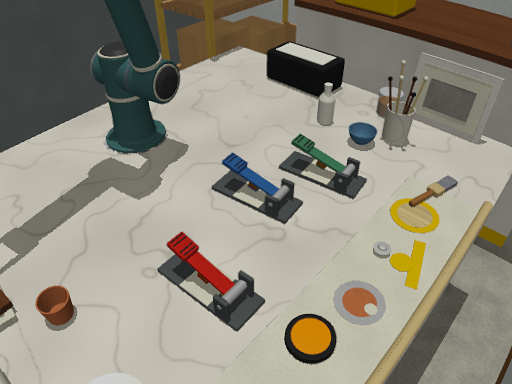

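The top view shows the red press at right, with its tread at about (369,190) and its hinge at about (361,137). The blue tread is at about (249,240) and the green at about (167,205). The scene view shows the red tread at about (183,245). All three pedals are up and the red one is clear all round. Next I fit the red pedal in 3D.

```bash
cat > h.py <<'E'
import numpy as np,cv2
def cloud(s):
    z=s["range_z"].astype(float); h,w=z.shape
    u,v=np.meshgrid(np.arange(w),np.arange(h))
    p=cv2.undistortPoints(np.stack([u,v],-1).reshape(-1,1,2).astype(float),s["mtx"],s["dist_coeffs"]).reshape(h,w,2)
    c=np.stack([p[...,0]*z,-p[...,1]*z,-z],-1)
    return c@s["orientation"].T+s["xyz"]
def mask(s,col):
    hsv=cv2.cvtColor(s["color"],cv2.COLOR_BGR2HSV); H,S,V=[hsv[...,i].astype(int) for i in range(3)]
    m={"red":((H<6)|(H>174)),"blue":(H>105)&(H<125),"green":(H>55)&(H<90)}[col]
    return m&(S>140)&(V>40)&(s["range_z"]>0)
E
python3 - <<'E'
from h import *
np.set_printoptions(precision=1,suppress=True)
for n in("top","scene"):
    s=dict(np.load(n+".npz")); P=cloud(s)
    for c in("red",):
        m=mask(s,c).astype(np.uint8)
        k,l,st,ce=cv2.connectedComponentsWithStats(m)
        for i in range(1,k):
            if st[i,4]<80: continue
            q=P[l==i]; q=q[(q[:,2]>40)&(q[:,2]<125)]
            if len(q)<50: continue
            mu=np.median(q,0); xy=q[:,:2]-mu[:2]; d=np.linalg.svd(xy-xy.mean(0),full_matrices=False)[2][0]
            if d[0]<0:d=-d
            t=xy@d; lat=xy@np.array([-d[1],d[0]])
            print(n,c,st[i],mu,"dir",np.round(d,3),"deg",np.degrees(np.arctan2(d[1],d[0])))
            for a in np.arange(t.min(),t.max(),10):
                b=(t>=a)&(t<a+10)
                if b.sum()>2: print("  %6.0f n%3d z%6.1f lat %5.0f %5.0f  c"%(a+5,b.sum(),np.median(q[b,2]),lat[b].min(),lat[b].max()),mu[:2]+d*(a+5)+np.array([-d[1],d[0]])*(lat[b].min()+lat[b].max())/2)
E
```

```text
top red [354 140  25  61 886] [ 638.6 -266.4   77.7] dir [1. 0.] deg 2.5932248010838332
     -70 n 75 z 103.9 lat   -24    23  c [ 568.9 -270.3]
     -60 n 61 z 104.4 lat   -25    22  c [ 578.9 -270.8]
     -50 n 63 z 101.1 lat   -27    23  c [ 588.9 -270.6]
     -40 n 73 z  99.6 lat   -27    22  c [ 598.9 -270.5]
     -30 n 53 z  97.1 lat   -23    22  c [ 608.9 -268.3]
     -20 n 48 z  93.8 lat   -25    22  c [ 618.9 -269. ]
     -10 n 41 z  80.4 lat   -16    15  c [ 628.8 -267.4]
       0 n 45 z  78.2 lat   -17    15  c [ 638.8 -267.4]
      10 n 48 z  75.0 lat   -17    15  c [ 648.8 -266.8]
      20 n 47 z  72.1 lat   -18    16  c [ 658.8 -266.6]
      30 n 45 z  70.0 lat   -17    16  c [ 668.8 -265.5]
      40 n 48 z  68.1 lat   -18    15  c [ 678.8 -266.1]
      50 n 43 z  64.7 lat   -16    17  c [ 688.7 -263.6]
      60 n 46 z  62.7 lat   -18    15  c [ 698.8 -265.4]
      70 n 47 z  60.6 lat   -19    16  c [ 708.8 -264.6]
      80 n 42 z  56.9 lat   -18    15  c [ 718.8 -264. ]
      90 n 48 z  54.1 lat   -19    16  c [ 728.8 -263.9]
     100 n  6 z  51.1 lat    -6    15  c [ 
[... 379 characters left out ...]
 [ 614.8 -270.4]
     -22 n122 z  87.0 lat   -22    26  c [ 624.7 -268.6]
     -12 n 67 z  77.8 lat   -16    19  c [ 634.7 -268.5]
      -2 n 62 z  75.4 lat   -15    18  c [ 644.7 -268.2]
       8 n 67 z  72.4 lat   -16    19  c [ 654.7 -267.3]
      18 n 66 z  70.5 lat   -16    17  c [ 664.7 -266.9]
      28 n 69 z  67.5 lat   -16    18  c [ 674.7 -266.4]
      38 n 68 z  65.6 lat   -17    18  c [ 684.7 -266.1]
      48 n 70 z  62.5 lat   -17    17  c [ 694.7 -265.9]
      58 n 67 z  60.2 lat   -17    17  c [ 704.6 -264.9]
      68 n 73 z  57.0 lat   -18    18  c [ 714.6 -264.8]
      78 n 70 z  54.6 lat   -17    18  c [ 724.6 -263.3]
      88 n 56 z  51.8 lat   -17    17  c [ 734.6 -263.1]
```

```bash
python3 - <<'E'
from cell import *
import numpy as np
y=np.radians(3); R=np.array([[np.cos(y),np.sin(y),0],[np.sin(y),-np.cos(y),0],[0,0,-1.]])
clamp(20)
bot.movep([594,-270.5,180],R)
bot.move_l([594,-270.5,125],max_speed=100)
bot.pause(.2)
f0=monitor.get_state()["force"]; print("f0",f0)
for z in (115,110,105,100,95,90,85,81,78,76,75,74,73,72,71,70,69,68):
    bot.move_l([594-max(0,(112-z))*.15,-270.5,z],max_speed=60)
    s=monitor.get_state(); f=s["force"]-f0
    print(z,np.round(s["tool_pos"],1),np.round(f,1),round(s["time_s"],2))
    if abs(f[2])>18: break
bot.pause(.3)
s=monitor.get_state();print(np.round(s["force"]-f0,1),s["tool_pos"],s["time_s"])
import cv2
c=optics.snapshot("scene");cv2.imwrite("pics/press.png",c["color"]);np.savez("press.npz",**c)
E
```

```text
f0 [ 0.46510673 -0.09937319 -0.23156774]
115 [ 593.3 -270.1  114.1] [-1.   0.4 -0.4] 4.19
110 [ 593.3 -270.3  109.4] [-0.7 -0.   0.3] 4.44
105 [ 592.5 -270.3  104.5] [-0.   0.4  0.2] 4.69
100 [ 591.8 -270.3   99.4] [-1.4  0.2 -0. ] 4.94
95 [ 591.  -270.3   94.4] [0.2 0.3 0.2] 5.19
90 [ 590.2 -270.3   89.4] [-0.9 -0.4 -0.1] 5.44
85 [ 589.5 -270.3   84.4] [-0.3  0.1 -0.8] 5.69
81 [ 589.8 -270.8   81.4] [-0.2 -0.5  2.8] 5.94
78 [ 589.2 -270.9   78.2] [-0.7 -0.4  2.4] 6.19
76 [ 588.6 -270.8   76. ] [-0.7 -2.1  3.8] 6.44
75 [ 588.4 -270.8   75. ] [-1.  -1.8  3.5] 6.69
74 [ 588.2 -270.6   74. ] [-0.9 -1.4  2.9] 6.94
73 [ 588.  -270.5   72.9] [-0.1 -2.4  3.6] 7.19
72 [ 587.9 -270.5   71.9] [-2.  -1.9  3.8] 7.44
71 [ 587.7 -270.4   70.9] [-1.9 -1.9  4. ] 7.69
70 [ 587.6 -270.4   69.9] [-1.3 -2.3  3.4] 7.94
69 [ 587.4 -270.4   68.9] [-2.5 -1.8  3.4] 8.19
68 [ 587.3 -270.4   67.9] [-3.  -0.6  4.3] 8.44
[-2.6 -0.7  4.2] [ 587.33067264 -270.42246885   67.99480323] 8.7417
```

View pics/press.png

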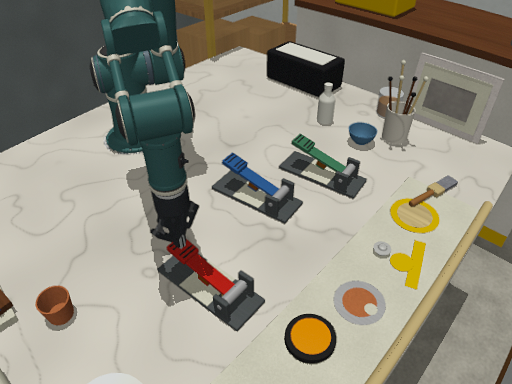

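```bash
python3 - <<'E'
from h import *
s=dict(np.load("press.npz"));P=cloud(s);q=P[mask(s,"red")];q=q[(abs(q[:,1]+267)<28)&(q[:,0]>555)&(q[:,0]<745)]
for a in range(555,745,10):
    b=(q[:,0]>=a)&(q[:,0]<a+10)
    if b.sum()>3: print(a+5,b.sum(),round(np.median(q[b,2]),1))
E
```

```text
570 22 88.6
580 30 86.7
590 49 85.3
600 74 84.2
610 77 82.6
620 124 77.4
630 65 68.3
640 62 66.5
650 62 64.9
660 69 63.5
670 62 61.5
680 69 60.0
690 63 58.3
700 67 56.5
710 65 54.9
720 67 52.9
730 71 50.9
740 11 51.3
```

The picture shows the closed fingers on the red tread at about (180,245). The pedal is about 40% down, and blue and green are untouched. The force is only about 4 N, so this isn't the stop yet. I'll keep going until the force rises sharply.

```bash
python3 - <<'E'
from cell import *
import numpy as np,cv2
f0=np.array([.47,-.1,-.23])
for z in [62,56,51,48,46,45,44,43,42,41,40,39,38,37]:
    bot.move_l([587.3-max(0,(68-z))*.12,-270.5,z],max_speed=40)
    s=monitor.get_state(); f=s["force"]-f0
    print(z,np.round(s["tool_pos"],1),np.round(f,1),round(s["time_s"],2))
    if f[2]>20: break
c=optics.snapshot("scene");cv2.imwrite("pics/press2.png",c["color"]);np.savez("press.npz",**c)
bot.pause(.5)
s=monitor.get_state();print(np.round(s["force"]-f0,1),s["tool_pos"],s["time_s"])
from h import *
s=c;P=cloud(s);q=P[mask(s,"red")];q=q[(abs(q[:,1]+267)<28)&(q[:,0]>555)&(q[:,0]<745)]
for a in range(555,745,10):
    b=(q[:,0]>=a)&(q[:,0]<a+10)
    if b.sum()>3: print(a+5,b.sum(),round(np.median(q[b,2]),1))
E
```

```text
62 [ 586.9 -270.5   62. ] [-1.4 -0.6  5. ] 9.09
56 [ 586.2 -270.6   56.3] [-0.5 -0.9  5.4] 9.39
51 [ 585.6 -270.6   51.4] [-1.3 -1.6  5.9] 9.67
48 [ 585.3 -270.7   48.5] [-1.2 -1.2  4.7] 9.92
46 [ 585.  -270.7   46.5] [-0.5 -2.   6. ] 10.17
45 [ 584.9 -270.7   45.6] [-0.  -1.2  5.2] 10.42
44 [ 584.8 -270.7   44.6] [-0.4 -1.6  5.9] 10.67
43 [ 584.7 -270.7   43.7] [-0.7 -1.2  5.8] 10.92
42 [ 584.6 -270.7   42.7] [-0.5 -2.2  5.8] 11.17
41 [ 584.6 -270.7   41.7] [-0.8 -1.   6.5] 11.42
40 [ 584.5 -270.7   40.7] [-0.1  0.1  5.8] 11.67
39 [ 584.5 -270.7   40.1] [-1.2  0.1  7. ] 11.92
38 [ 584.5 -270.7   39.9] [-2.7 -0.  12.4] 12.17
37 [ 584.4 -270.7   39.8] [-5.2  0.5 15.8] 12.42
[-4.4  1.  15.2] [ 584.44948632 -270.75697355   39.76270832] 12.9667
570 23 59.8
580 29 58.9
590 52 59.2
600 61 59.4
610 65 59.1
620 116 52.0
630 59 48.1
640 55 48.2
650 56 48.8
660 58 48.2
670 62 48.1
680 63 48.0
690 60 48.3
700 65 48.1
710 59 48.1
720 64 48.1
730 64 48.5
```

View pics/press2.png

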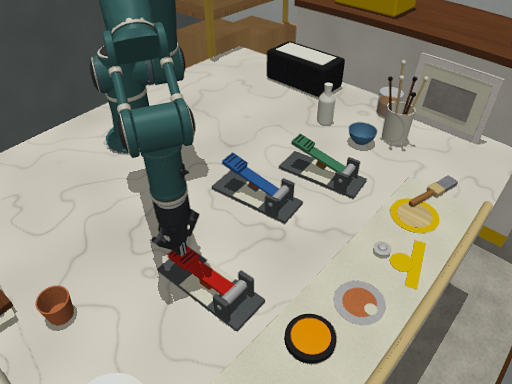

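The picture shows the red pedal flat under the fingers, tread at about (185,260). The depth data agrees: the tread is level at 59 mm and the force has risen sharply to 15 N, so it's at the stop. I'll hold a little longer, then release.

```bash
python3 - <<'E'
from cell import *
import numpy as np,cv2
from h import *
bot.pause(.4)
bot.move_l([589,-270.5,85],max_speed=60)
bot.move_l([589,-270.5,180],max_speed=100)
bot.pause(.3)
for n in("scene","top"):
    c=optics.snapshot(n);cv2.imwrite(f"pics/end_{n}.png",c["color"])
    s0=dict(np.load(n+".npz"))
    for col in("red","blue","green"):
        m=mask(c,col)&mask(s0,col)
        d=(cloud(c)-cloud(s0))[m]; P=cloud(s0)[m]; k=(P[:,2]>85)&(P[:,2]<115)
        print(n,col,k.sum(),"median dz tread",round(np.median(d[k,2]),2))
s=monitor.get_state();print(s["force"],s["tool_pos"],s["time_s"])
E
```

```text
scene red 446 median dz tread -0.07
scene blue 229 median dz tread -0.36
scene green 6 median dz tread -0.51
top red 155 median dz tread 0.16
top blue 314 median dz tread 0.05
top green 5 median dz tread 0.29
[-0.81455573  0.03971548  0.09392655] [ 588.88977859 -270.42529261  179.6717975 ] 15.825
```

View pics/end_scene.png

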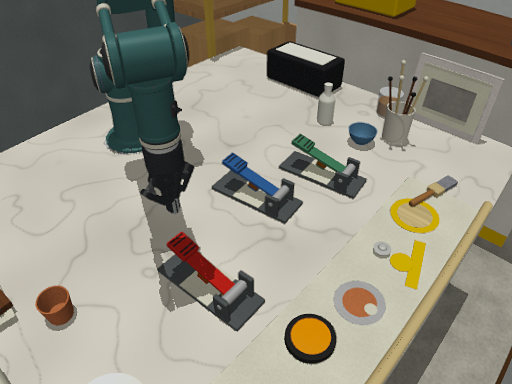

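The picture shows the red pedal back up, tread at about (183,245). Blue and green haven't moved, and the gripper is clear at about (170,195).

```bash
python3 -c "
from cell import bot
bot.job_done()"
```

```text
the job is handed in; nothing more can be done
```

I pressed the red pedal to its stop with closed fingers, held it there for about 1.2 s, lifted the gripper clear and handed the job in at about 16 s of the 32 s allowed.

- **At the stop:** the depth picture showed the tread level at 59 mm, and the push force rose from about 6 N to 15 N.
- **After release:** the red tread was back within 0.2 mm of where it started. The wrist force was close to zero, with the gripper about 65 mm above the tread.
- **Bystanders:** the blue tread was within 0.4 mm of its start. The green tread was within about 0.5 mm, but that rests on only 5–6 depth pixels per view. The pictures also show it unmoved.

No check failed or disagreed.

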